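# Draw the safety bolt of the seal case

### The job

Unbolt the wooden seal case: with one fingertip press the long spring catch bar on its lid down and hold it down while the other fingertip pushes the bolt by its upright tab, out of its keeper, all the way to its stop. Then let the catch spring back up so that it locks the bolt open, and come away. Do not let the catch up while the bolt is part way, do not pinch or lift anything, and leave the seal, ink jar, paperweight and brush where they are.

Things in the scene. Friction and masses are not known exactly. Their poses are not given: they have to be found in the camera images.
- case: Wooden case fixed to the table, 200 mm (its x) by 280 mm (its y), lid 70 mm high; origin at the centre of its underside. A steel plate on the lid (upper face 73 mm above the table) carries a bolt along the case's y, at its x = -25 mm, and a parallel catch bar at its x = +25 mm. The bolt opens towards the case's +y. At yaw 0 its x is world x; yaw varies by up to 35 degrees.
- bolt (a joint): Slide of the bolt in m: 0 = shut in its keeper (start), 0.042 = open at its stop. It moves along the case's +y against about 2.5 N of friction and stays where left. With the catch up it is locked, at the start (1 mm of play) and again from 0.039 on.
- tab_top (a point): Middle of the top edge of the bolt's upright steel tab, 113 mm above the table; push on its -y face. Tab: 24 mm wide (case x), 8 mm thick (y), 28 mm high, on the flat bolt bar (top 85 mm above the table). At its foot a wing, 8 mm thick, top 95 mm above the table, reaches 32 mm to +x. Bridges over the bar (top 89 mm) begin 47 mm behind and 69 mm ahead of the tab's start.
- catch (a joint): Downward travel of the spring catch bar in m: 0 = up, 0.010 = down at its stop. Spring force 3 N at the top, 8 N at the stop. Pressed more than 0.005 it frees the bolt (0.006 to 0.010 is good). Let go, it comes up by itself, unless the bolt's wing stands over one of its two teeth.
- catch_top (a point): Centre of the catch bar's flat upper face, 99 mm above the table when up, 89 mm fully pressed. Steel bar 24 mm wide (case x), 100 mm long (case y), from 43 mm behind the tab's start to 57 mm ahead of it, 50 mm to +x of the bolt's centre line. It goes straight down wherever pressed; a fingertip can slide along it. Its housing reaches 85 mm above the table.
- seal: Bystander: a loose grey-green stone seal, 24 mm square, 60 mm tall, standing on the case's lid near its far +y corner. Origin at the centre of its underside.
- ink_jar: Bystander: a loose black ink jar with a plain paper band, 52 mm across, 55 mm tall, standing on the table beside the case's +y end. Origin at the centre of its underside.
- paperweight: Bystander: a loose dark wooden bar 150 mm long (its x), 30 mm wide, 22 mm high, lying on the table beside the case's -y end. Origin at the centre of its underside.
- brush: Bystander: a loose writing brush, 200 mm long, 12 mm thick, bamboo handle, lying on the table in front of the case (on its -x side), along the case's y. Origin on its underside at mid-length.

How it is judged:
On the way, in this order (a step that is already met when the one before it is completed fails the run):
1. the catch is pressed down while the bolt is still shut (value of joint catch above 0.005 m and value of joint bolt below 0.006 m and contact force between the fingers and catch above 0.5 N), for 0.1 s.
2. the bolt is pushed to its open stop with the catch still down (value of joint bolt above 0.038 m and value of joint catch above 0.004 m), for 0.1 s.
At the end, for the whole second after the job is handed in: The bolt stands open (beyond 38 of its 42 mm), the catch has sprung back up (within 2 mm of its top), and the bystanders are within 15 mm (brush 20 mm) of where they began (value of joint bolt above 0.038 m and value of joint catch below 0.002 m and distance of each of seal, ink_jar, paperweight from where it was at the start of the episode below 0.015 m and distance of brush from where it was at the start of the episode below 0.02 m); the robot touches nothing.
It fails at once if the catch came up while the bolt was part way (value of joint bolt between 0.005 and 0.036 m and value of joint catch below 0.003 m).
It fails at once if a bystander was lifted, carried or knocked away (distance of any of seal, ink_jar, paperweight from where it was at the start of the episode above 0.015 m or distance of brush from where it was at the start of the episode above 0.02 m).
It also fails if it takes over 32 s, if anything falls off the work surface, if the arm or the gripper's body presses on something with over 40 N, if the wrist force passes 120 N, or if a joint passes its speed limit or range.

### The arm

A 6-joint arm with a two-finger parallel gripper is mounted at the origin on the work surface. World frame = base frame: x ahead of the robot, y to its left, z up, the work surface at z = 0. Lengths are in m, angles in rad, forces in N, time in s.
With the tool pointing down it reaches from about 0.3 to 0.775 m from the base axis. Payload 14.6 kg.
Tool frame: the origin (TCP) lies midway between the tips of the shut fingers; the grasp point (between the pads) lies arm.hold_point_z behind it (arm.hold_point_z is the distance from the TCP to the grasp point, in m); z points along the fingers, y is the direction in which the jaws open and shut (so a half turn about z gives the same grasp; the last joint's range is limited). The gripper opens to 94 mm and grips with 3 to 60 N. Pads are 16 mm wide; open, the fingers measure 119 mm over their backs; the gripper's body (75 mm by 177 mm) begins 78 mm behind the grasp point.
Start: joints at [1.102, 0.3, 1.521, -0, 1.321, -0.067], TCP at [0.215, 0.506, 0.205] pointing down, gripper open.
Joint ranges: [-3.03, 3.03], [-0.79, 2.21], [0.23, 2.52], [-1.04, 4.18], [0, 3.07], [-2.55, 2.55]. Speed limits (rad/s): [2.22, 2.22, 2.57, 3.14, 3.14, 3.14].

### API

Orientations are given as a unit quaternion [x, y, z, w].
In Python, from station import arm gives the robot as it stands. The module is installed in compiled form; this text tells all that it offers.
- The arm moves only by the shell command python3 -m jog 'ROWS' [FORCE]. ROWS is JSON, a list of rows, each a list of 7 numbers: the turn, a rotation vector about the tool's x, y, z in degrees, then the shift along the tool's x, y, z in mm, then the gripper's target within -1 to 1 (fully open at 1, half-way at 0, shut at -1). In form: [[ax, ay, az, x, y, z, jaw], ...]. A call has exactly 5 rows; each row is the pose to reach, as a shift and turn from the pose measured when the call began, along the tool's axes at that moment; what a row does not reach only later rows make up. A row lasts 1/8 s, in which the tool goes at most 62.5 mm and 10.7 degrees, less where a joint would pass 70% of its speed; a pose out of reach is approached as far as the arm can. A call with a gripper value outside its range is refused whole. The fingers move at their own pace and stop on an object; FORCE is the grip in N (left out, the last holds). Time passes only in rows, so rows that repeat a pose let the fingers close, or fill a call up. It gives the time, the measured TCP pose, the force and the opening at its end, in the units of the state.
- arm.get_obs(): the state, without advancing time (a new reading comes with each control period).
- arm.read_camera(name): name is "scene" or "top" or "wrist"; returns (picture, depth): 400x640x3 uint8, blue, green, red; 400x640 float32, m along the optical axis (not along the pixel's ray), 0 where there is no reading.
- arm.get_calibration(name): a dict with "fx", "fy", "cx", "cy" (pixels), "k1" (the pictures are not rectified: a ray, as slopes to the right and down, at radius r is drawn at 1 + k1 r^2 times it, then the intrinsics apply), "pose" (4x4, takes a point from camera to world coordinates). Camera axes: x right, y down, z forward; pixel columns grow to the right and rows downward; lengths in m; the calibration is good to about 2 mm. A picture is of the moment at which its call begins: read the wrist's pose just before it. get_calibration takes no time and is no camera call; for the wrist camera it gives the pose at the moment of the call.
- arm.close_job(): hands the job in, once; it reports no verdict.
The state is a dict: "time_s": time; "q": joint angles; "joint_velocities": joint speeds; "tau": joint torques, N m; "tool_pos": TCP position; "tcp_rot": TCP orientation; "ft_force": force on the tool from outside, world axes, zero at the start; "moment": the same for the moment, N m; "opening": opening from 0.0 (shut) to 1.0 (fully open).
Only numpy, scipy, OpenCV 4.12 (cv2) and the standard library are available. Lean on these libraries where they do the work, as an engineer would, in place of code of your own. Each camera call takes 0.05 s, during which the arm holds its last target.

## Working session

There is one attempt and no reset: what is moved stays moved. The work goes in short steps, Python scripts to look and compute and a shell command to move; the robot and the scene stay as the last step left them, time stands still between calls to the robot, and variables do not carry over. Pictures are saved under pics/ and viewed, and the job is handed in when it is done.

```bash
mkdir -p pics; ls
cat > look.py <<'E'
import sys,cv2,numpy as np
from station import arm
def snap(name,tag):
    c=arm.get_calibration(name); im,d=arm.read_camera(name)
    cv2.imwrite(f'pics/{tag}.png',im); np.savez(f'pics/{tag}.npz',im=im,d=d,**{k:np.array(v) for k,v in c.items()})
def cloud(tag):
    z=np.load(f'pics/{tag}.npz'); d=z['d']; h,w=d.shape
    K=np.array([[z['fx'],0,z['cx']],[0,z['fy'],z['cy']],[0,0,1.]],float)
    u,v=np.meshgrid(np.arange(w),np.arange(h))
    p=cv2.undistortPoints(np.stack([u,v],-1).reshape(-1,1,2).astype(np.float64),K,np.array([float(z['k1']),0,0,0,0])).reshape(h,w,2)
    P=np.dstack([p[...,0]*d,p[...,1]*d,d]); T=z['pose']
    W=P@T[:3,:3].T+T[:3,3]; W[d<=0]=np.nan
    return z['im'],W
E
python3 - <<'E'
from look import *
o=arm.get_obs(); print({k:np.round(v,3).tolist() for k,v in o.items()},arm.hold_point_z)
snap('top','top0'); snap('scene','sc0')
E
```

```text
pics
{'time_s': 0.0, 'q': [1.102, 0.3, 1.522, -0.0, 1.321, -0.067], 'joint_velocities': [-0.001, -0.0, 0.001, -0.001, -0.001, 0.001], 'tau': [0.0, -53.18, -35.274, 0.071, 0.024, -0.0], 'tool_pos': [0.215, 0.506, 0.205], 'tcp_rot': [0.2, 0.98, -0.001, -0.0], 'ft_force': [0.554, -0.205, -0.519], 'moment': [-0.039, -0.023, -0.011], 'opening': 0.997} 0.0188
```

View pics/top0.png

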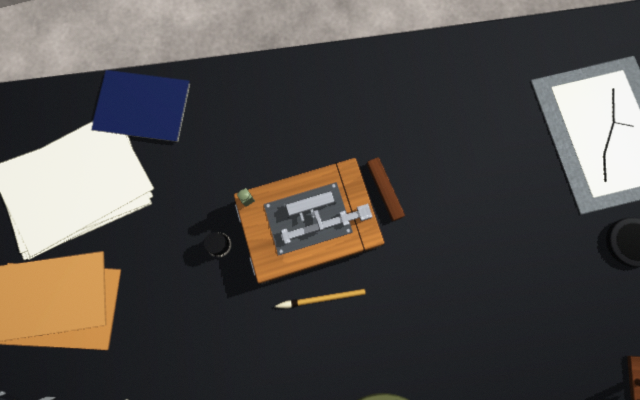

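View pics/sc0.png

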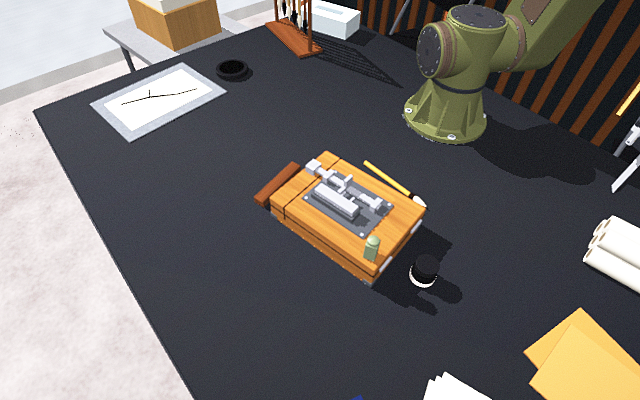

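The top picture shows the case around (309,220), with the seal at (245,196), jar at (217,244), paperweight at (386,189) and brush at (320,298). On the case, the catch bar is at about (310,203) and the bolt tab at about (318,220).

Run:
```python
from look import *
im,W=cloud('top0')
c=im[150:290,225:415]; cv2.imwrite('pics/z0.png',cv2.resize(c,None,fx=4,fy=4,interpolation=cv2.INTER_CUBIC))
z=W[...,2]; 
roi=np.zeros(z.shape,bool); roi[140:300,225:420]=1
lid=roi&(z>.058)&(z<.095)
hsv=cv2.cvtColor(im,cv2.COLOR_BGR2HSV)
def box(m,n):
    n_,l,st,ct=cv2.connectedComponentsWithStats(m.astype(np.uint8)); i=1+np.argmax(st[1:,4]); m=l==i
    P=W[m]; r=cv2.minAreaRect((P[:,:2]*1000).astype(np.float32)); print(n,m.sum(),np.round(r[0],1),np.round(r[1],1),round(r[2],2),'z',np.round(np.nanmedian(P[:,2]),4))
box(roi&(z>.058),'lid'); 
cat=roi&(z>.0935)&(z<.105); 
n_,l,st,ct=cv2.connectedComponentsWithStats(cat.astype(np.uint8))
for i in range(1,n_):
    if st[i,4]>8: print(i,st[i]); box(l==i,'hi')
print('table',np.nanmedian(z[320:380,100:500]))
for p in [(310,203),(318,215),(318,211),(285,237),(365,213),(345,217),(300,232),(245,193),(217,244),(386,189),(320,298)]:
    print(p,np.round(W[p[1],p[0]],4))
```

```text
lid 11948 [503.3  89.6] [200.  279.9] 9.21 z 0.0715
1 [286 191  48  25 552]
hi 552 [529.9  80.9] [25.3 99.9] 9.37 z 0.0992
2 [244 198   9   7  16]
hi 16 [551.1 207.9] [ 1.1 20.7] 26.32 z 0.0997
3 [312 210   8   9  29]
hi 29 [504.5  70.1] [17.1 11. ] 22.8 z 0.0952
table 0.0005992437611360701
(310, 203) [0.5287 0.08   0.1004]
(318, 215) [0.5023 0.0669 0.0937]
(318, 211) [0.5143 0.0654 0.0718]
(285, 237) [0.467  0.1414 0.0866]
(365, 213) [ 0.4934 -0.0318  0.0891]
(345, 217) [0.4908 0.0112 0.0897]
(300, 232) [0.473  0.109  0.0864]
(245, 193) [0.5624 0.2082 0.128 ]
(217, 244) [0.4766 0.2907 0.0524]
(386, 189) [ 0.5515 -0.0962  0.022 ]
(320, 298) [0.3323 0.0867 0.0112]
```

View pics/z0.png

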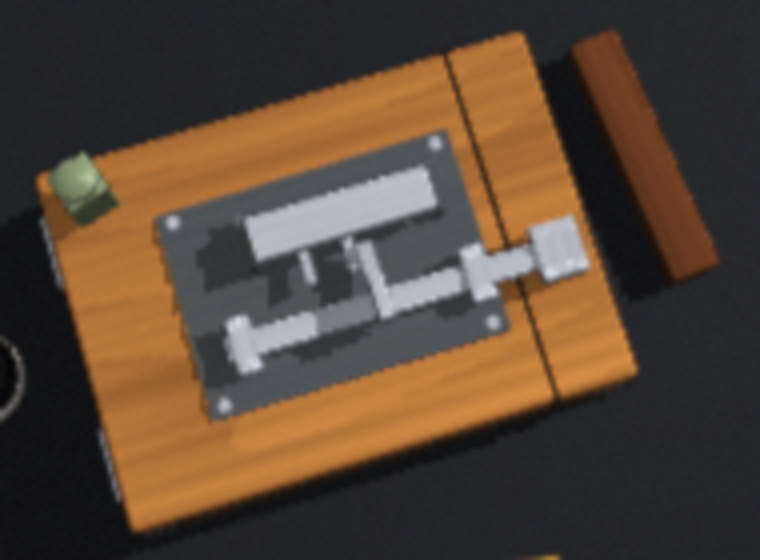

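```bash
cat > geo.py <<'E'
from look import *
from scipy.spatial.transform import Rotation as R
C=np.array([.5033,.0896]); YAW=np.radians(9.3)
ex=np.array([np.cos(YAW),np.sin(YAW)]); ey=np.array([-ex[1],ex[0]])
def to_case(p): d=np.asarray(p)[...,:2]-C; return np.stack([d@ex,d@ey],-1)
def status():
    o=arm.get_obs(); r=R.from_quat(o['tcp_rot']); M=r.as_matrix()
    print('t',round(o['time_s'],2),'tcp',np.round(o['tool_pos']*1 if hasattr(o['tool_pos'],'shape') else o['tool_pos'],4),'case mm',np.round(to_case(o['tool_pos'])*1000,1),'F',np.round(o['ft_force'],1),'open',round(float(o['opening']),3))
    return o,r
def delta(cx,cy,z):
    o,r=status(); p=np.r_[C+ex*cx/1000+ey*cy/1000,z]
    Yt=np.r_[ex,0]; Zt=np.array([0,0,-1.]); G=R.from_matrix(np.c_[np.cross(Yt,Zt),Yt,Zt])
    print('world target',np.round(p,4),'rotvec deg',np.round((r.inv()*G).as_rotvec(degrees=True),2),'shift mm',np.round(r.inv().apply(p-np.array(o['tool_pos']))*1000,1))
E
python3 - <<'E'
from geo import *
im,W=cloud('top0'); z=W[...,2]; roi=np.zeros(z.shape,bool); roi[200:245,270:350]=1
for v,u in np.argwhere(roi&(z>.0925)):
    c=to_case(W[v,u])*1000
    if c[0]<10: print((u,v),np.round(c,1),round(z[v,u],4))
delta(0,-36,.16)
E
```

```text
(np.int64(315), np.int64(210)) [  6.7 -19.3] 0.0972
(np.int64(316), np.int64(210)) [  6.2 -21.3] 0.0966
(np.int64(317), np.int64(210)) [  5.7 -23.3] 0.0962
(np.int64(314), np.int64(211)) [  5.6 -16.7] 0.0955
(np.int64(315), np.int64(211)) [  5.1 -18.7] 0.0949
(np.int64(316), np.int64(211)) [  4.7 -20.8] 0.0934
(np.int64(317), np.int64(211)) [  3.7 -22.7] 0.0959
(np.int64(312), np.int64(212)) [  5.  -12.1] 0.0944
(np.int64(313), np.int64(212)) [  4.7 -14.2] 0.0927
(np.int64(314), np.int64(212)) [  3.8 -16.1] 0.0942
(np.int64(316), np.int64(212)) [  2.5 -20.1] 0.0946
(np.int64(317), np.int64(212)) [  2.1 -22.2] 0.0933
(np.int64(313), np.int64(213)) [  2.5 -13.5] 0.0935
(np.int64(315), np.int64(213)) [  1.  -17.5] 0.0949
(np.int64(316), np.int64(213)) [  0.7 -19.5] 0.0934
(np.int64(317), np.int64(213)) [ -0.3 -21.5] 0.0952
(np.int64(318), np.int64(213)) [ -1.3 -23.4] 0.0976
(np.int64(300), np.int64(214)) [ 8.4 13.1] 0.0943
(np.int64(315), np.int64(214)) [ -0.9 -16.9] 0.0943
(np.int64(316), np.int64(214)) [ -1.9 -18.8] 0.097
(np.int64(317), np.int64(214)) [ -2.5 -20.8] 0.0966
(np.int64(3
[... 3475 characters left out ...]
p.int64(228)) [-36.6 -23.2] 0.1156
(np.int64(320), np.int64(229)) [-36.4 -16.9] 0.1134
(np.int64(321), np.int64(229)) [-37.  -18.8] 0.1127
(np.int64(322), np.int64(229)) [-37.5 -20.8] 0.1124
(np.int64(323), np.int64(229)) [-36.6 -23.3] 0.0997
(np.int64(320), np.int64(230)) [-36.4 -16.8] 0.0969
(np.int64(321), np.int64(230)) [-36.8 -18.9] 0.0947
(np.int64(282), np.int64(233)) [-18.6  60.2] 0.0941
(np.int64(286), np.int64(238)) [-30.9  55.3] 0.0932
(np.int64(288), np.int64(241)) [-38.1  53.1] 0.0932
t 0.1 tcp [0.215 0.506 0.205] case mm [-217.2  457.5] F [-0.5 -0.5 -0.5] open 1.003
world target [0.5091 0.0541 0.16  ] rotvec deg [-5.000e-02  3.000e-02  5.768e+01] shift mm [-447.4 -300.9   45.2]
```

```bash
python3 -m jog '[[0,0,6,-44,-30,2,-0.2],[0,0,12,-89,-60,4,-0.2],[0,0,18,-134,-90,6,-0.2],[0,0,24,-179,-120,8,-0.2],[0,0,30,-224,-150,10,-0.2]]'; python3 -c "
from geo import *
delta(0,-37,.15)"
```

```text
time_s: 0.72
tool_pos: [0.3631, 0.2787, 0.1949]
tcp_rot: [0.448, 0.894, -0.001, -0.0]
ft_force: [0.6, 0.1, -0.6]
opening: 0.502
t 0.72 tcp [0.3631 0.2787 0.1949] case mm [-107.8  209.3] F [ 0.6  0.1 -0.6] open 0.502
world target [0.5093 0.0531 0.15  ] rotvec deg [-0.05  0.04 27.49] shift mm [-268.2  -18.    45.1]
```

```bash
python3 -m jog '[[0,0,6,-54,-4,2,-0.2],[0,0,12,-108,-8,4,-0.2],[0,0,18,-162,-12,8,-0.2],[0,0,24,-216,-15,18,-0.2],[0,0,27.5,-268,-18,33,-0.2]]'; python3 -c "
from geo import *
delta(0,-37,.12); snap('wrist','w1'); snap('scene','sc1')"
```

```text
time_s: 1.35
tool_pos: [0.51, 0.0516, 0.1619]
tcp_rot: [0.649, 0.761, -0.0, 0.0]
ft_force: [0.5, 0.7, 0.3]
opening: 0.4
t 1.35 tcp [0.51   0.0516 0.1619] case mm [  0.5 -38.6] F [0.5 0.7 0.3] open 0.4
world target [0.5093 0.0531 0.12  ] rotvec deg [-0.01  0.05 -0.18] shift mm [ 1.6 -0.5 41.9]
```

View pics/w1.png

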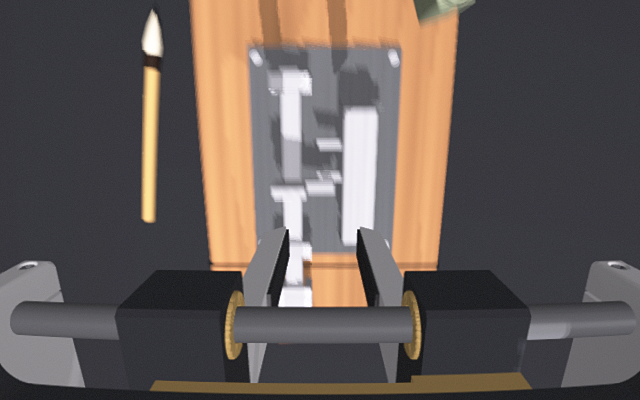

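View pics/sc1.png

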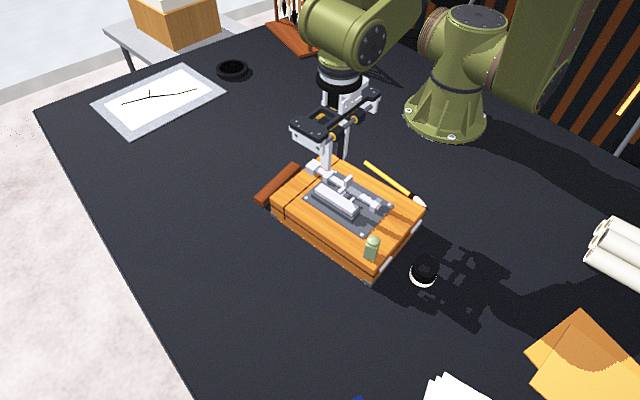

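The wrist view shows the fingertips at about (280,235) and (367,235), above the bolt and near the catch's lower end. I'll measure their spacing.

Run:
```python
from geo import *
im,W=cloud('w1'); c=to_case(W)*1000
for v in (231,234,238,244):
    for u in list(range(254,296,4))+list(range(352,396,4)):
        if .12<W[v,u,2]: print((u,v),np.round(c[v,u],1),round(W[v,u,2],3))
```

```text
(270, 231) [-27.3 -29.5] 0.172
(274, 231) [-25.4 -30.1] 0.17
(278, 231) [-23.2 -29.9] 0.171
(282, 231) [-21.1 -29.8] 0.171
(286, 231) [-19.5 -31.6] 0.166
(360, 231) [ 20.6 -31.1] 0.167
(364, 231) [ 22.3 -29.9] 0.171
(368, 231) [ 24.4 -29.7] 0.171
(372, 231) [ 26.7 -30.1] 0.17
(376, 231) [ 28.9 -30.3] 0.17
(266, 234) [-28.9 -30. ] 0.175
(270, 234) [-26.9 -30. ] 0.175
(274, 234) [-24.6 -29.5] 0.176
(278, 234) [-22.7 -30.1] 0.174
(282, 234) [-20.5 -29.7] 0.176
(286, 234) [-19.1 -31.7] 0.17
(360, 234) [ 20.1 -31. ] 0.172
(364, 234) [ 21.9 -30. ] 0.175
(368, 234) [ 23.9 -30. ] 0.175
(372, 234) [ 25.9 -29.8] 0.176
(376, 234) [ 28.1 -30.1] 0.175
(380, 234) [ 30.2 -30.1] 0.175
(262, 238) [-29.9 -29.8] 0.181
(266, 238) [-28.1 -30.1] 0.18
(270, 238) [-26.2 -30.5] 0.179
(274, 238) [-24.  -30.1] 0.18
(278, 238) [-22.  -30.1] 0.18
(282, 238) [-20.  -30.2] 0.18
(286, 238) [-18.5 -31.7] 0.176
(360, 238) [ 19.6 -31.4] 0.177
(364, 238) [ 21.3 -30.4] 0.18
(368, 238) [ 23.2 -29.9] 0.181
(372, 238) [ 25.3 -30.3] 0.18
(376, 238) [ 27.3 -30.3] 0.18
(380, 238) [ 29.2 -30. ] 0.181
(262, 244) [-28.6 -29.9] 0.189
(266, 244) [-26.8 -30. ] 0.188
(270, 244) [-25.  -30.3] 0.188
(274, 244) [-22.9 -29.9] 0.189
(278, 244) [-21. -30.] 0.188
(282, 244) [-19.5 -31.4] 0.185
(286, 244) [-18.5 -35. ] 0.176
(360, 244) [ 19.2 -32.9] 0.182
(364, 244) [ 20.6 -31.1] 0.186
(368, 244) [ 22.  -29.6] 0.19
(372, 244) [ 24.  -29.9] 0.189
(376, 244) [ 26.1 -30.1] 0.188
(380, 244) [ 27.9 -30. ] 0.189
(384, 244) [ 30.  -30.3] 0.188
```

```bash
python3 -m jog '[[0,0,-0.2,2.5,-0.5,20,-0.2],[0,0,-0.2,2.5,-0.5,40,-0.2],[0,0,-0.2,2.5,-0.5,52,-0.2],[0,0,-0.2,2.5,-0.5,58,-0.2],[0,0,-0.2,2.5,-0.5,58,-0.2]]'; python3 -c "
from geo import *
delta(0,-36,.091)"
```

```text
time_s: 2.08
tool_pos: [0.5089, 0.0523, 0.1022]
tcp_rot: [0.648, 0.761, -0.002, -0.001]
ft_force: [0.3, 0.8, -0.2]
opening: 0.396
t 2.08 tcp [0.5089 0.0523 0.1022] case mm [ -0.5 -37.7] F [ 0.3  0.8 -0.2] open 0.396
world target [0.5091 0.0541 0.091 ] rotvec deg [-0.2   0.06 -0.11] shift mm [ 1.7  0.6 11.2]
```

```bash
python3 -m jog '[[0,0,0,0.5,0.5,3,-0.2],[0,0,0,0.5,0.5,6,-0.2],[0,0,0,0.5,0.5,9,-0.2],[0,0,0,0.5,0.5,11,-0.2],[0,0,0,0.5,0.5,11,-0.2]]'; python3 -c "
from geo import *
delta(0,-36,.091); snap('scene','sc2')
im,W=cloud('sc2'); cv2.imwrite('pics/sc2z.png',cv2.resize(im[130:290,240:440],None,fx=4,fy=3.7))"
```

```text
time_s: 2.7
tool_pos: [0.5097, 0.0529, 0.0916]
tcp_rot: [0.648, 0.761, -0.001, -0.0]
ft_force: [0.5, 1.6, 5.8]
opening: 0.402
t 2.7 tcp [0.5097 0.0529 0.0916] case mm [  0.4 -37.2] F [0.5 1.6 5.8] open 0.402
world target [0.5091 0.0541 0.091 ] rotvec deg [-0.12  0.06 -0.11] shift mm [ 1.2 -0.4  0.6]
```

View pics/sc2z.png

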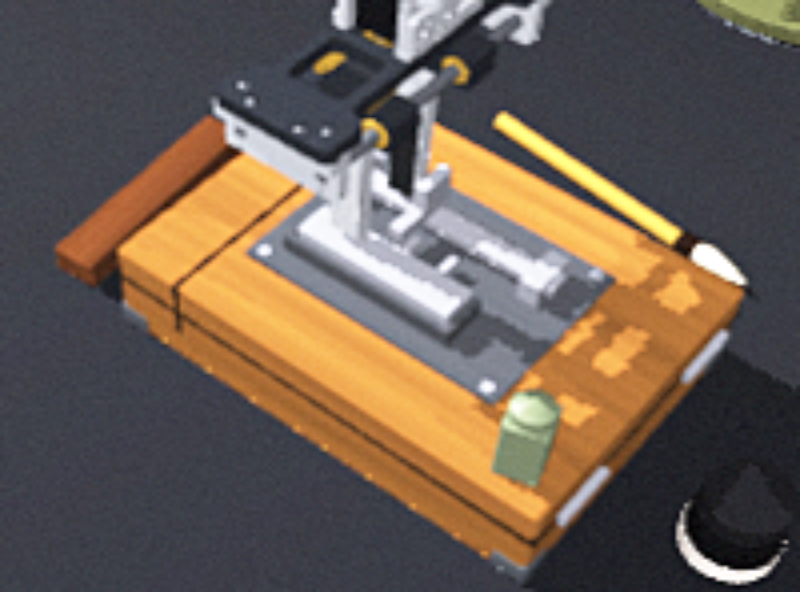

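```bash
python3 -m jog '[[0,0,0,0,-0.4,1.3,-0.2],[0,0,0,0,-0.4,1.3,-0.2],[0,0,0,3,-0.4,1.3,-0.2],[0,0,0,7,-0.4,1.3,-0.2],[0,0,0,12,-0.4,1.3,-0.2]]'; python3 -c "
from geo import *
delta(0,12,.0905)"
```

```text
time_s: 3.38
tool_pos: [0.5081, 0.0638, 0.091]
tcp_rot: [0.648, 0.761, -0.001, 0.001]
ft_force: [0.5, -9.0, 6.6]
opening: 0.399
t 3.38 tcp [0.5081 0.0638 0.091 ] case mm [  0.6 -26.2] F [ 0.5 -9.   6.6] open 0.399
world target [0.5014 0.1014 0.0905] rotvec deg [-0.03  0.17 -0.13] shift mm [38.2 -0.7  0.4]
```

```bash
python3 -m jog '[[0,0,0,4,-0.7,0.8,-0.2],[0,0,0,8,-0.7,0.8,-0.2],[0,0,0,12,-0.7,0.8,-0.2],[0,0,0,16,-0.7,0.8,-0.2],[0,0,0,20,-0.7,0.8,-0.2]]'; python3 -c "
from geo import *
delta(0,12,.0905)"
```

```text
time_s: 4.0
tool_pos: [0.5051, 0.0827, 0.091]
tcp_rot: [0.648, 0.761, -0.001, 0.002]
ft_force: [-0.1, -8.1, 8.1]
opening: 0.404
t 4.0 tcp [0.5051 0.0827 0.091 ] case mm [ 0.7 -7.1] F [-0.1 -8.1  8.1] open 0.404
world target [0.5014 0.1014 0.0905] rotvec deg [ 0.1   0.27 -0.14] shift mm [19.1 -0.7  0.4]
```

```bash
python3 -m jog '[[0,0,0,4,-0.7,0.8,-0.2],[0,0,0,8,-0.7,0.8,-0.2],[0,0,0,12,-0.7,0.8,-0.2],[0,0,0,15,-0.7,0.8,-0.2],[0,0,0,17,-0.7,0.8,-0.2]]'; python3 -c "
from geo import *
delta(0,12,.0905)"
```

```text
time_s: 4.62
tool_pos: [0.5027, 0.0985, 0.0909]
tcp_rot: [0.648, 0.761, -0.001, 0.004]
ft_force: [1.9, -15.9, 10.6]
opening: 0.401
t 4.62 tcp [0.5027 0.0985 0.0909] case mm [0.8 8.9] F [  1.9 -15.9  10.6] open 0.401
world target [0.5014 0.1014 0.0905] rotvec deg [ 0.22  0.38 -0.14] shift mm [ 3.1 -0.8  0.4]
```

Force is rising, so the bolt is probably at its stop. I'll push slightly further to confirm.

```bash
python3 -m jog '[[0,0,0,1,-0.4,0.6,-0.2],[0,0,0,2,-0.4,0.6,-0.2],[0,0,0,3,-0.4,0.6,-0.2],[0,0,0,3,-0.4,0.6,-0.2],[0,0,0,3,-0.4,0.6,-0.2]]'; python3 -c "
from geo import *
delta(0,12,.0905); snap('top','t5'); snap('scene','sc5')
im,W=cloud('sc5'); cv2.imwrite('pics/sc5z.png',cv2.resize(im[130:290,240:440],None,fx=4,fy=3.7))"
```

```text
time_s: 5.25
tool_pos: [0.5027, 0.0986, 0.091]
tcp_rot: [0.648, 0.761, -0.002, 0.006]
ft_force: [0.4, -22.9, 9.6]
opening: 0.396
t 5.25 tcp [0.5027 0.0986 0.091 ] case mm [0.8 9. ] F [  0.4 -22.9   9.6] open 0.396
world target [0.5014 0.1014 0.0905] rotvec deg [ 0.29  0.66 -0.13] shift mm [ 3.  -0.9  0.5]
```

View pics/sc5z.png

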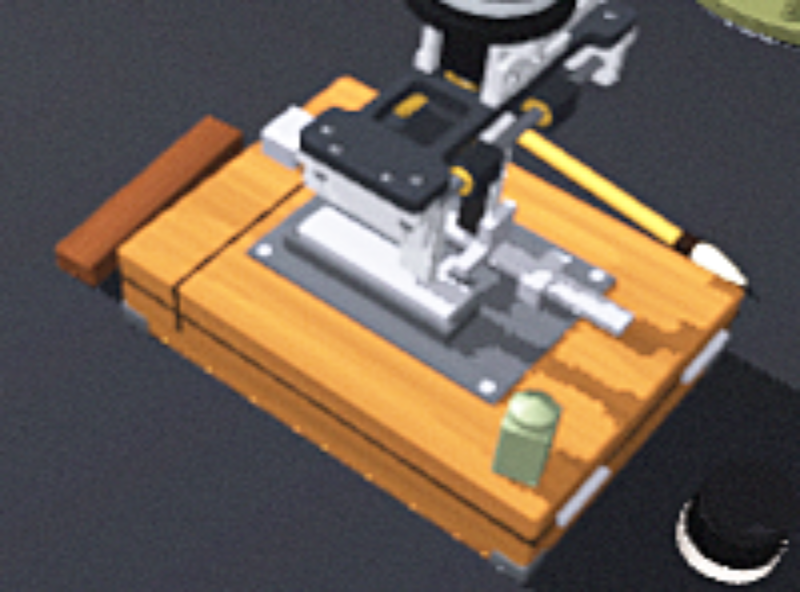

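The bolt is at its stop: force rises with no motion, and its end sticks out past the keeper. I'll back off the tab a little, then lift.

```bash
python3 -m jog '[[0,0,0,-1,0,0,-0.2],[0,0,0,-2.5,0,0,-0.2],[0,0,0,-3,0,-8,-0.2],[0,0,0,-3,0,-25,-0.2],[0,0,0,-3,0,-60,-0.2]]'; python3 -m jog '[[0,0,0,-20,0,-40,-0.2],[0,0,0,-65,0,-75,-0.2],[0,0,0,-120,0,-100,-0.2],[0,0,0,-175,0,-100,-0.2],[0,0,0,-175,0,-100,-0.2]]';  python3 -c "
from geo import *
status(); snap('top','t6'); snap('scene','sc6')
im,W=cloud('t6'); cv2.imwrite('pics/t6z.png',cv2.resize(im[150:290,200:410],None,fx=3.8,fy=3.8))
im,W=cloud('sc6'); cv2.imwrite('pics/sc6z.png',cv2.resize(im[130:290,240:440],None,fx=4,fy=3.7))"
```

```text
time_s: 5.98
tool_pos: [0.502, 0.0961, 0.1515]
tcp_rot: [0.648, 0.761, -0.003, 0.005]
ft_force: [-0.3, -0.5, -0.5]
opening: 0.401
time_s: 6.6
tool_pos: [0.5293, -0.0786, 0.2543]
tcp_rot: [0.65, 0.76, -0.003, 0.005]
ft_force: [0.1, 0.9, -0.8]
opening: 0.398
t 6.6 tcp [ 0.5293 -0.0786  0.2543] case mm [  -1.6 -170.2] F [ 0.1  0.9 -0.8] open 0.398
```

View pics/t6z.png

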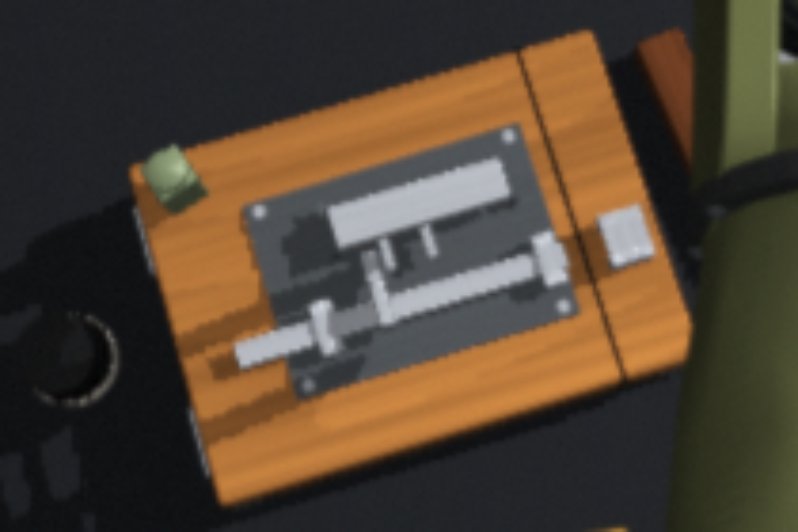

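View pics/sc6z.png

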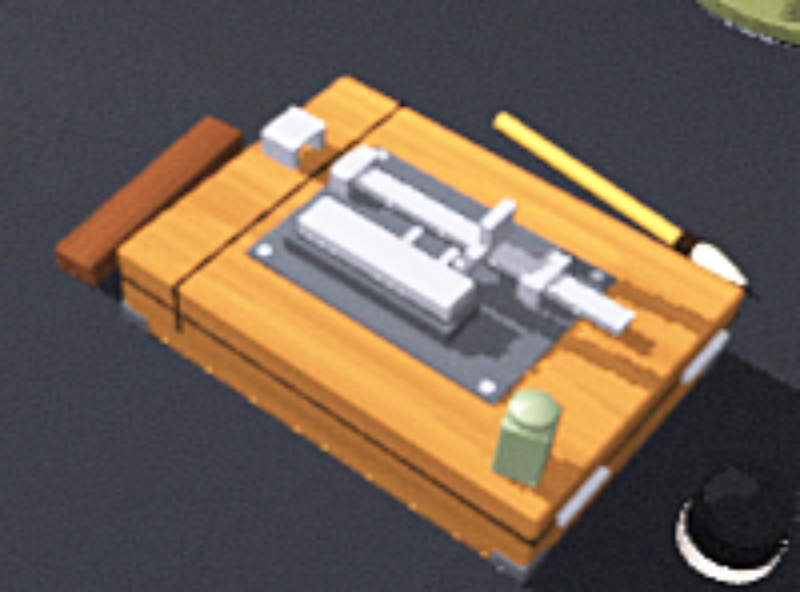

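Both pictures show the bolt open, the catch up and the bystanders in place. Now the numbers.

Run:
```python
from geo import *
for t in('top0','t6'):
    im,W=cloud(t); c=to_case(W)*1000; z=W[...,2]
    m=(abs(c[...,0]-25)<8)&(abs(c[...,1]+13)<42)&(z<.13); print(t,'catch z',np.median(z[m]))
    m=(abs(c[...,0]+25)<11)&(abs(c[...,1])<60)&(z>.106)&(z<.12); print('tab y',np.median(c[m],0),m.sum())
    m=(abs(c[...,0]-75)<40)&(abs(c[...,1]-115)<30)&(z>.1)&(z<.14); print('seal',c[m].mean(0).round(1))
a,b=[cloud(t)[0].astype(int) for t in('sc0','sc6')]
print('brush/paperweight/jar diffs',[abs(a[s]-b[s]).mean().round(1) for s in (np.s_[155:210,360:430],np.s_[160:210,250:300],np.s_[250:290,405:445])])
```

```text
top0 catch z 0.09942750407172729
tab y [-24.52835124 -19.89391979] 42
seal [ 74.7 111.4]
t6 catch z 0.0994076994558527
tab y [-25.07517003  22.13791455] 43
seal [ 74.6 111.3]
brush/paperweight/jar diffs [np.float64(8.7), np.float64(3.3), np.float64(6.3)]
```

The tab moved 42.0 mm and the catch is back to its starting height. I'll hand in.

```bash
python3 -c "
from station import arm
print(arm.get_obs()['ft_force'],arm.get_obs()['joint_velocities']); print(arm.close_job())"
```

```text
[ 0.4975204   0.28770868 -0.33094672] [ 0.03103923 -0.0046052   0.00899555  0.00289583 -0.00440396  0.00388384]
the job is handed in; nothing more can be done
None
```

The seal case is unbolted and the job is handed in, at about 6.7 s of the 32 s allowed. No verdict is reported back, so what follows rests on my own checks.

One fingertip held the catch about 8 mm down while the other pushed the bolt's tab to its stop. There the push force rose to about 23 N with no further movement. I then backed off about 3 mm, lifted straight up and moved clear.

**Last checks, from the cameras and the force reading:**
- **Bolt:** the tab moved from y = -19.9 to +22.1 mm in the case frame, which is 42.0 mm of travel.
- **Catch:** its top is at 99.4 mm, the same as at the start, so it has sprung back up.
- **Seal:** it moved about 0.1 mm.
- **Ink jar, paperweight and brush:** they look unmoved in the pictures. I compared these by image only and did not measure them. The small brightness differences there I put down to the arm's shadow.
- **Contact:** the wrist force is about zero, so the robot is touching nothing.

No check failed or disagreed.

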